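# Free and open the brush drawer

## Task

Open the brush drawer of the low wooden chest all the way by its bar handle. The white jar stands in its way: first move it clear of the drawer and leave it standing upright on the bench, and before you pull the drawer swing the iron hasp off its catch until it stands at least square out from the chest. The drawer must not bump the jar, and everything else on and around the chest stays where it is.

Things in the scene. Friction and masses are not known exactly. Their poses are not given: they have to be found in the camera images.
- chest: Low dark wooden chest, fixed to the bench: 240 deep (x) x 300 wide (y) x 110 high. Origin: centre of its underside; its x axis points to the back, so its front face is the plane x = -120 in its frame, and the drawer comes out along its -x. The drawer front spans y = -133 to 133, z = 12 to 96.
- drawer (a joint): How far the drawer is out, m: 0 shut, 0.13 its stop. It moves freely with slight friction (about 2 N). The front panel fills nearly the whole front of the chest.
- handle (a point): Middle of the drawer's iron bar handle: a round bar 10 thick and 90 long, parallel to the chest's y, its axis 48 in front of the drawer front and 88 above the bench (22 below the chest's top), held by a leg at each end; it is right of the middle (at y = -55 in the chest's frame). Axes as the chest's. It moves with the drawer.
- hasp (a joint): Angle of the iron hasp, rad: 0 lying across the drawer front over its catch (a small staple at y = 82 in the chest's frame), 1.57 standing square out from the chest's front, 2.3 its stop. It stays where it is left.
- hasp_hinge (a point): Middle of the hasp's upright hinge pin, at the left front corner of the chest (at -126, 145, 70 in the chest's frame). Axes as the chest's. Seen from above the hasp opens clockwise: its free end comes away from the drawer, towards the robot, then round to the left (+y).
- hasp_tab (a point): Middle of the tab at the hasp's free end. The strap is 5 thick, 32 high and runs 81 from the hinge; at its end an upright tab, 8 thick, 42 high (49 to 91 above the bench), stands out 40 from it, away from the drawer when closed. This point is 85 from the hinge along the strap and 27 out. Axes turn with the hasp: -y from hinge to free end, -x the way the tab sticks out.
- jar: White lidded lacquer jar with a black lid, standing on the bench in front of the drawer, in its way: 62 across, 100 high, about 0.35 kg, loose. Origin: centre of its underside.
- tub: Open coopered wooden tub with two iron bands, 146 across, 110 high, loose. Origin: centre of its underside. To be left alone.
- stone: Grey rubbing stone, 160 x 50 x 30, long along its x, loose. Origin: centre of its underside. To be left alone.
- brush: Flat wide lacquer brush, 160 long, 14 high, lying on the rear half of the chest's top, loose. Origin: centre of its underside. To be left alone.
- bottle: Amber bottle, 64 across, 190 high, standing beside the chest, loose. Origin: centre of its underside. To be left alone.
- jar2: Metal can, 72 across, 85 high, standing beside the chest, loose. Origin: centre of its underside. To be left alone.
Mind the look-alikes: they are no part of the job. There is more than one size of the jar; the one meant has the size given above.

How it is judged:
By the outcome, as a careful person would: the job done as asked, in the order asked, and still so for the second after the job is handed in, with the robot touching nothing.
It also fails if it takes over 59 s, if anything falls off the work surface, if the arm or the gripper's body presses on something with over 40 N, if the wrist force passes 120 N, or if a joint passes its speed limit or range.

## Robot

A 7-joint arm with a two-finger parallel gripper is mounted at the origin on the work surface. World frame = base frame: x ahead of the robot, y to its left, z up, the work surface at z = 0. Lengths are in mm, angles in rad, forces in N, time in s.
With the tool pointing down it reaches from about 400 to 900 mm from the base axis. Payload 5.6 kg.
Tool frame: the origin (TCP) lies midway between the tips of the shut fingers; the grasp point (between the pads) lies 19 mm behind it; x points along the fingers, y is the direction in which the jaws open and shut, and the axes are right-handed (so a half turn about x gives the same grasp; the last joint's range is limited). The gripper opens to 92 mm and grips with 3 to 60 N. Pads are 20 mm wide; open, the fingers measure 128 mm over their backs; the gripper's body (75 mm by 189 mm) begins 69 mm behind the grasp point.
Start: joints at [-1.317, 0.468, -0.012, 1.603, 0.006, 1.071, -0.056], TCP at [190.141, 621.575, 214.592] pointing down, gripper open.
Joint ranges: [-2.53, 2.53], [-0.31, 2.02], [-1.57, 1.55], [0.28, 2.44], [-1.29, 4.43], [0.15, 1.84], [-2.92, 2.92]. Speed limits (rad/s): [2.57, 2.57, 3.14, 3.14, 3.14, 3.14, 3.14].

## Interface

Orientations are given as a rotation vector (axis times angle).
In Python, from cell import robot, grip, kin, viewer gives the robot as it stands. Calls block until the motion is done:
- robot.movep(position, orientation): joint-space move of the TCP to a pose.
- robot.servo_line(position, feed=150, rotation=None): straight line of the TCP; rotation=None keeps the orientation; feed is the mean speed in mm/s.
- robot.goto_joints(angles): joint-space move.
- grip(opening, newtons=None): opening from 0.0 (shut) to 1.0 (fully open); newtons is the grip in N (None keeps the last); returns when the fingers have stopped.
- robot.hold(seconds).
- kin.ik(position, orientation): joint angles nearest the present ones, or None.
- robot.observe(): the state.
- viewer.read_camera(name): name is "side" or "top"; returns the picture (384x512x3 uint8, red, green, blue); there is no depth.
- viewer.camera_info(name): a dict with "camera_matrix" (3x3 intrinsics, pixels), "R" (3x3) and "t" (3): a world point X has camera coordinates R X + t. Camera axes: x right, y down, z forward; pixel columns grow to the right and rows downward; lengths in mm; the calibration is good to about 2 mm. A picture is of the moment at which its call begins. camera_info takes no time and is no camera call.
A pose or a line that the arm cannot do raises robot.IKError and nothing moves.
- robot.job_done(): hands the job in, once; it reports no verdict.
Trained networks look in the newest picture that a camera, given by its name, has taken for a name from the list of things; names that differ only in an ending like _2 or _b are one class to them, and where a whole thing is asked for, a point or a joint stands for the part that bears it (a point fixed in the world has none). Each returns a list of dicts, best first, with "confidence" (0 to 1); they miss things now and then, are a little off and sometimes report something else, mostly with a low value. They report only what shows in the picture. A call takes as long as a camera call. They do not tell look-alikes from the thing itself.
- viewer.silhouettes(name, camera): "mask" (384x512 bool, what is visible of it).
- viewer.pinpoint(name, camera): "at" ([x, y, z] in mm, in the coordinates of the camera as it stood for that picture, good to about 4 mm: a listed point, or the origin of a listed thing).
The state is a dict: "t": time; "joints": joint angles; "joint_velocities": joint speeds; "joint_torque": joint torques, N m; "tcp_pos": TCP position; "tcp_rot": TCP orientation; "contact_force": force on the tool from outside, world axes, zero at the start; "wrist_torque": the same for the moment, N m; "grip_width": opening from 0.0 (shut) to 1.0 (fully open).
Only numpy, scipy, OpenCV 4.12 (cv2) and the standard library are available. Lean on these libraries where they do the work, as an engineer would, in place of code of your own. Each camera call takes 0.05 s, during which the arm holds its last target. There are 200 camera calls.

## Working session

There is one attempt and no reset: what is moved stays moved. The work goes in short steps, each a Python script; the robot and the scene stay as the last script left them, time stands still between calls to the robot, and variables do not carry over. Pictures are saved under pics/ and viewed, about 8 in all and at most 12, crops included, and the job is handed in when it is done.

```bash
ls; mkdir -p pics
cat > h.py <<'E'
import numpy as np, cv2
from scipy.spatial.transform import Rotation as Ro
from cell import robot, grip, kin, viewer
def snap(cam,fn=None):
    im=viewer.read_camera(cam)
    if fn: cv2.imwrite('pics/'+fn+'.png',cv2.cvtColor(im,cv2.COLOR_RGB2BGR))
    return im
def pin(name,cam):
    c=viewer.camera_info(cam);R=np.array(c['R']);t=np.array(c['t'])
    return [(round(d['confidence'],2),(R.T@(np.array(d['at'])-t)).round(1)) for d in viewer.pinpoint(name,cam)]
def st():
    s=robot.observe();print('t',round(s['t'],2),'tcp',np.round(s['tcp_pos'],1),'F',np.round(s['contact_force'],1),'g',round(s['grip_width'],3));return s
E
python3 - <<'E'
from h import *
a=snap('side');b=snap('top')
cv2.imwrite('pics/a.png',cv2.cvtColor(cv2.resize(np.vstack([a,b]),None,fx=.78,fy=.78),cv2.COLOR_RGB2BGR))
for c in('side','top'):
  for n in('chest','handle','hasp_hinge','hasp_tab','jar','tub','stone','brush','bottle','jar2'):
    print(c,n,[(f,list(p)) for f,p in pin(n,c) if f>.2])
  i=viewer.camera_info(c);R=np.array(i['R']);print('cam',-R.T@i['t'])
s=st();print(s['tcp_rot'])
E
```

```text
pics
side chest [(0.75, [np.float64(753.4), np.float64(44.4), np.float64(-1.2)]), (0.35, [np.float64(609.7), np.float64(128.2), np.float64(71.3)])]
side handle [(0.71, [np.float64(581.2), np.float64(15.6), np.float64(89.7)])]
side hasp_hinge [(0.88, [np.float64(658.6), np.float64(208.1), np.float64(70.0)]), (0.61, [np.float64(544.3), np.float64(132.1), np.float64(-1.0)])]
side hasp_tab [(0.52, [np.float64(608.6), np.float64(129.0), np.float64(69.0)])]
side jar [(0.82, [np.float64(434.9), np.float64(193.8), np.float64(-1.6)]), (0.8, [np.float64(358.8), np.float64(123.3), np.float64(-4.9)]), (0.71, [np.float64(544.8), np.float64(130.0), np.float64(0.8)])]
side tub [(0.86, [np.float64(602.6), np.float64(352.3), np.float64(-1.8)]), (0.27, [np.float64(649.9), np.float64(-138.4), np.float64(-0.6)])]
side stone [(0.71, [np.float64(516.9), np.float64(-214.9), np.float64(0.1)])]
side brush [(0.97, [np.float64(775.4), np.float64(0.6), np.float64(110.3)])]
side bottle [(0.8, [np.float64(649.4), np.float64(-135.7), np.float64(2.6)])]
side jar2 [(0.82, [np.float64(434.9), np.float64(193.8), np.fl
[... 1057 characters left out ...]
0)])]
top brush [(0.88, [np.float64(776.8), np.float64(0.4), np.float64(112.4)]), (0.74, [np.float64(603.5), np.float64(124.8), np.float64(73.3)])]
top bottle [(0.63, [np.float64(649.8), np.float64(-135.1), np.float64(-0.2)])]
top jar2 [(0.79, [np.float64(364.4), np.float64(125.6), np.float64(4.9)]), (0.77, [np.float64(716.0), np.float64(254.2), np.float64(1.5)]), (0.71, [np.float64(546.0), np.float64(133.9), np.float64(-2.5)]), (0.67, [np.float64(430.9), np.float64(191.1), np.float64(1.4)]), (0.51, [np.float64(518.9), np.float64(-214.8), np.float64(0.1)])]
cam [525.75915639  18.03606757 916.52815142]
t 1.1 tcp [190.1 621.6 214.6] F [0.  0.6 0.5] g 0.999
[ 0.232978    1.5582197  -0.23301244]
```

View pics/a.png

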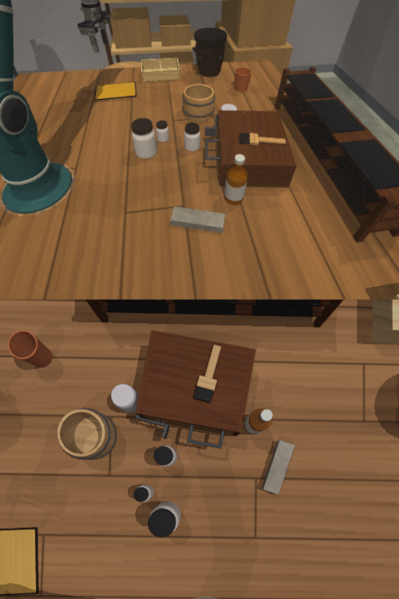

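Pins agree with the sizes: the chest is at about (757, 43) with yaw about -9°. The jar in the way is the one at (545, 132), with a bigger and a smaller one behind it. I'll check this with an overlay of the models and a rough measure of the jars.

```bash
cat >> h.py <<'E'
YAW=np.radians(-9.2); C0=np.array([757.3,42.7,0])
def setpose(c,y):
    global C0,YAW; C0=np.array([c[0],c[1],0.]);YAW=y
def W(p): return C0+Ro.from_euler('z',YAW).apply(np.array(p,float))
def proj(P,cam):
    c=viewer.camera_info(cam);q=np.array(P)@np.array(c['R']).T+c['t'];q=q@np.array(c['camera_matrix']).T
    return q[:,:2]/q[:,2:]
def hasp(th,along,out,z): # chest-frame point on hasp
    d=np.array([-np.sin(th),-np.cos(th)]);o=np.array([-np.cos(th),np.sin(th)])
    p=np.array([-126,145])+along*d+out*o; return [p[0],p[1],z]
def down(a): # tool down, jaws along world angle a
    x=np.array([0,0,-1.]);y=np.array([np.cos(a),np.sin(a),0]);return Ro.from_matrix(np.c_[x,y,np.cross(x,y)]).as_rotvec()
def overlay(cam,fn,box,jars,th=0,d=0,s=2):
    im=cv2.cvtColor(viewer.read_camera(cam),cv2.COLOR_RGB2BGR);x0,y0,x1,y1=box
    im=cv2.resize(im[y0:y1,x0:x1],None,fx=s,fy=s,interpolation=cv2.INTER_CUBIC)
    def pl(P,c): cv2.polylines(im,[((proj(P,cam)-[x0,y0]+.5)*s*16).astype(np.int32)],False,c,1,cv2.LINE_AA,4)
    pl([W(p) for p in[(-120,-150,110),(120,-150,110),(120,150,110),(-120,150,110),(-120,-150,110),(-120,-150,0),(-120,150,0),(-120,150,110)]],(0,255,0))
    pl([W(p) for p in[(-120-d,-100,88),(-168-d,-100,88),(-168-d,-10,88),(-120-d,-10,88)]],(255,255,0))
    pl([W(hasp(th,*q)) for q in[(0,0,86),(81,0,86),(85,0,91),(85,47,91),(85,47,49),(85,0,49)]],(0,0,255))
    for x,y,r,h in jars:
        for z in(0,h): pl([(x+r*np.cos(a),y+r*np.sin(a),z) for a in np.linspace(0,6.29,40)],(255,0,255))
    cv2.imwrite('pics/'+fn+'.png',im)
E
python3 - <<'E'
from h import *
J=[(545.4,132,31,100),(362,124.5,43,140),(433,192.5,24,75),(602,355,73,110)]
overlay('side','b',(140,100,400,280),J,s=3);overlay('top','c',(60,30,370,320),J,s=2)
y0=down(0);s=robot.observe();m=Ro.from_rotvec(s['tcp_rot']).as_matrix();print('jaw',np.degrees(np.arctan2(m[1,1],m[0,1])))
for n in('jar','stone'):
  for c in('side','top'):
    for d in viewer.silhouettes(n,c):
      ys,xs=np.where(d['mask']);print(n,c,round(d['confidence'],2),xs.min(),xs.max(),ys.min(),ys.max(),d['mask'].sum())
E
```

```text
jaw 72.99331925028719
jar side 0.88 169 200 152 202 1300
jar side 0.82 235 256 158 193 674
jar side 0.67 200 215 155 181 369
jar side 0.63 283 302 133 141 140
jar side 0.61 232 275 108 155 1736
jar top 0.95 143 177 108 143 972
jar top 0.92 197 226 187 213 636
jar top 0.62 170 196 236 258 470
jar top 0.61 190 231 259 305 1485
stone side 0.78 218 287 265 298 1654
stone side 0.54 307 365 171 187 643
stone top 0.79 336 377 180 249 1565
```

View pics/b.png

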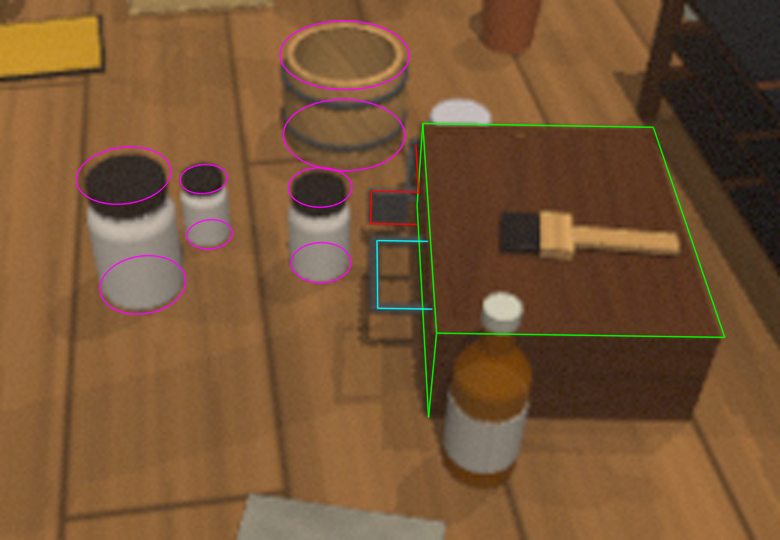

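View pics/c.png

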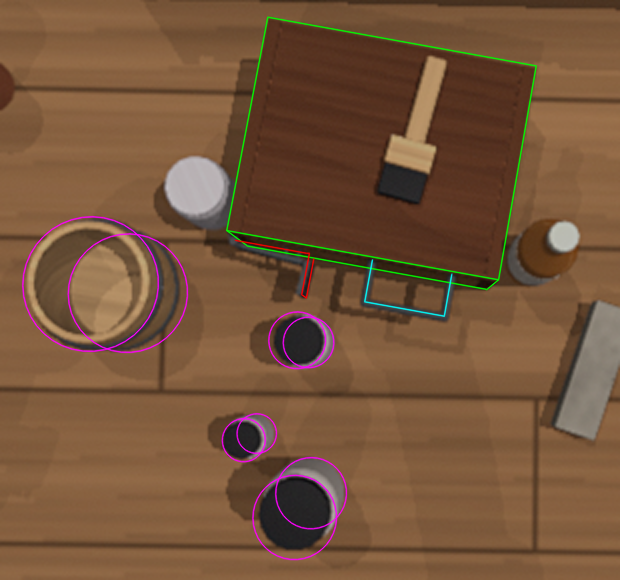

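The chest, tab and jar overlays fit. In the side view the handle seems to extend below the drawn bar, so I'll zoom in without the overlay.

Run:
```python
from h import *
a=snap('side')[155:225,245:300];b=snap('top')[140:200,170:300]
a=cv2.resize(a,None,fx=6,fy=6,interpolation=cv2.INTER_CUBIC);b=cv2.resize(b,None,fx=3.5,fy=3.5,interpolation=cv2.INTER_CUBIC)
o=np.zeros((420,790,3),np.uint8);o[:420,:330]=a;o[:210,332:332+455]=b
cv2.imwrite('pics/d.png',cv2.cvtColor(np.clip(o*1.6,0,255).astype(np.uint8),cv2.COLOR_RGB2BGR))
```

```text
(no output)
```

View pics/d.png

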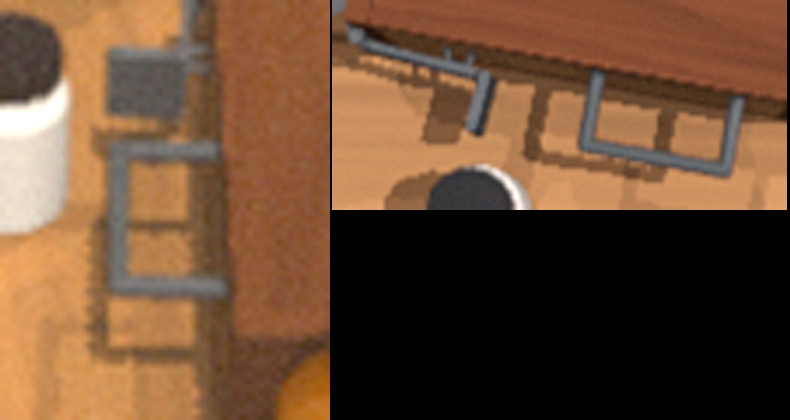

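The handle matches the model; the extra lines were its shadow. Next I'll check reach for the whole plan and then move the jar.

```bash
cat >> h.py <<'E'
AY=np.pi/2+YAW
JAR=np.array([545.4,132.,0]); DST=np.array([430,-90.,0])
def tab(th,z,out=34): return W(hasp(th,85,out,z))
E
python3 - <<'E'
from h import *
st()
pts=[(JAR+[0,0,160],AY),(JAR+[0,0,41],AY),(DST+[0,0,41],AY),(tab(0,56),AY)]+[(tab(t,56),AY-t) for t in np.radians([30,60,97])]+[(W((-168,-55,70)),YAW),(W((-298,-55,70)),YAW)]
for p,a in pts:
    q=kin.ik(list(p),list(down(a)));print(p.round(),None if q is None else np.round(q,2))
d=list(down(AY))
robot.movep(list(JAR+[0,0,160]),d);st()
robot.servo_line(list(JAR+[0,0,41]),feed=150);s=st()
grip(0.0,15);s=st()
robot.servo_line(list(JAR+[0,0,71]),feed=120);st()
E
```

```text
t 1.5 tcp [190.1 621.6 214.6] F [-0.3 -0.2  0.1] g 0.999
[545. 132. 160.] [-0.54  0.39  0.31  1.89 -0.15  0.89  1.25]
[545. 132.  41.] [-0.44  0.56  0.19  1.95 -0.16  0.65  1.26]
[430. -90.  41.] [-0.18  0.42  0.36  2.24 -0.3   0.52  1.83]
[609. 128.  56.] [-0.42  0.62  0.22  1.79 -0.19  0.75  1.3 ]
[576. 162.  56.] [-0.57  0.59  0.31  1.86 -0.26  0.73  0.78]
[565. 208.  56.] [-0.69  0.61  0.37  1.85 -0.31  0.74  0.22]
[584. 262.  56.] [-0.79  0.67  0.44  1.76 -0.37  0.8  -0.45]
[583.  15.  70.] [-0.51  0.59  0.56  1.9  -0.44  0.77  0.14]
[454.  36.  70.] [-0.57  0.4   0.5   2.2  -0.33  0.61  0.  ]
t 3.67 tcp [545.3 133.2 160. ] F [-0.  -0.4  0.3] g 1.002
t 4.62 tcp [546.1 132.2  41.7] F [-0.2  0.1 -0.5] g 0.997
t 5.17 tcp [545.5 131.1  41.4] F [-1.7 -3.5  5.3] g 0.669
t 5.58 tcp [545.2 132.5  70.8] F [-0.3 -0.7 -4. ] g 0.669
```

The grip width of 61.5 mm matches the 62 mm jar, and its weight registers. Next I'll place it and open the hasp.

Run:
```python
from h import *
robot.servo_line(list(DST+[0,0,71]),feed=170);st()
robot.servo_line(list(DST+[0,0,41.5]),feed=60);st()
grip(1.0);robot.servo_line(list(DST+[0,0,170]),feed=200);st()
grip(0.4)
p=tab(0,56);d=list(down(AY))
robot.movep(list(p+[0,0,90]),d);st()
a=snap('side');b=snap('top')
print([pin(n,c) for n in('jar','hasp_tab') for c in('side','top')])
o=np.zeros((600,800,3),np.uint8);f=lambda i:cv2.resize(i,None,fx=1.56,fy=1.56)
o=np.hstack([cv2.resize(a[90:320,140:400],(400,354)),cv2.resize(b[60:290,120:380],(400,354))])
cv2.imwrite('pics/e.png',cv2.cvtColor(o,cv2.COLOR_RGB2BGR))
```

```text
t 7.2 tcp [430.5 -89.3  71. ] F [ 0.1  0.6 -4.1] g 0.671
t 7.84 tcp [429.7 -90.   40.9] F [ 0.1  0.4 -4.4] g 0.668
t 9.24 tcp [429.4 -89.8 169.3] F [ 0.3 -0.6  0.4] g 1.003
t 11.25 tcp [608.6 125.4 146.1] F [ 0.5 -0.7  0.5] g 0.398
[[(0.81, array([361.2, 125.2,  -3. ])), (0.77, array([434.3, 198.6,  -0.8])), (0.68, array([427.5, -92.2,  -0.5]))], [(0.83, array([364.5, 124. ,   1.3])), (0.75, array([427.9, -89.6,   1.3]))], [(0.76, array([607.3, 129.1,  69.2]))], [(0.26, array([ 651.2, -138.7,    2.5]))]]
```

View pics/e.png

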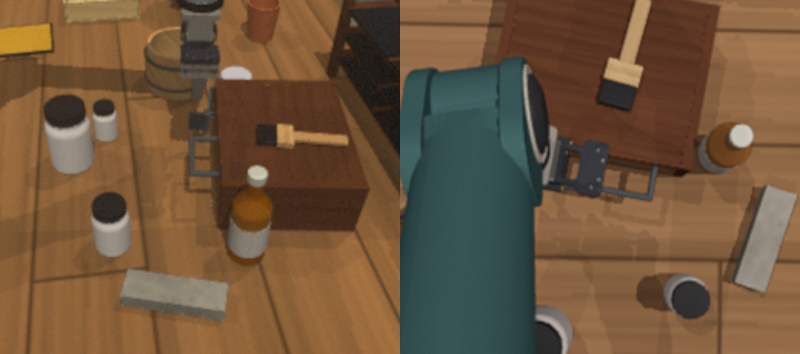

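The picture shows the jar upright at side (110, 225) and top (687, 297), with the stone and bottle untouched. Now the hasp.

Run:
```python
from h import *
robot.servo_line(list(tab(0,56)),feed=100);st()
grip(0.0,15);st()
for t in np.radians(np.arange(12,98,12)):
    robot.servo_line(list(tab(t,56)),feed=70,rotation=list(down(AY-t)))
    s=st()
    if np.linalg.norm(s['contact_force'])>25: print('stop',np.degrees(t));break
snap('top');print(pin('hasp_tab','top'));snap('side');print(pin('hasp_tab','side'),pin('tub','side'))
```

```text
t 12.6 tcp [609.5 127.6  56.7] F [0.4 0.7 0. ] g 0.396
t 13.13 tcp [610.8 128.8  56.5] F [ 4.2  3.2 -2.5] g 0.097
t 13.56 tcp [595.6 140.   56.5] F [ 4.9  2.7 -3.3] g 0.097
t 13.98 tcp [583.5 153.8  56.6] F [ 6.8  2.  -4.2] g 0.094
t 14.41 tcp [574.3 169.8  56.5] F [ 6.9 -0.8 -3.2] g 0.095
t 14.83 tcp [568.7 187.4  56.5] F [ 5.8 -1.6 -2.9] g 0.091
t 15.26 tcp [566.8 205.9  56.5] F [ 5.  -2.6 -1.6] g 0.091
t 15.68 tcp [568.7 224.4  56.5] F [ 3.7 -3.3  0.1] g 0.091
t 16.11 tcp [574.6 242.4  56.4] F [ 2.5 -4.1  2.1] g 0.094
t 16.53 tcp [584.1 258.7  56.4] F [ 2.  -4.7  2.7] g 0.093
[(0.83, array([581.8, 253.5,  73.1]))]
[(0.58, array([584.2, 252.8,  68.9]))] [(0.74, array([602.5, 353.1,  -1.2])), (0.25, array([773.4,   3. , 109. ]))]
```

Run:
```python
from h import *
t=np.radians(96)
grip(0.3);st()
robot.servo_line(list(tab(t,150)),feed=150);st()
h=W((-168,-55,70))
robot.movep(list(h+[0,0,85]),list(down(YAW)));st()
grip(0.6)
b=snap('top');print([pin(n,'top') for n in('hasp_tab','tub')])
a=snap('side');print([pin(n,'side') for n in('hasp_tab','hasp_hinge','handle','tub')])
o=np.hstack([cv2.resize(a[90:320,140:400],(400,354)),cv2.resize(b[60:290,60:320],(400,354))])
cv2.imwrite('pics/f.png',cv2.cvtColor(o,cv2.COLOR_RGB2BGR))
```

```text
t 17.25 tcp [582.6 261.5  55.9] F [-0.8 -0.1  0.3] g 0.298
t 18.02 tcp [582.3 261.1 149.3] F [-0.2  0.1 -1.2] g 0.299
t 18.99 tcp [582.8  17.1 154.5] F [ 0.1 -0.4  0.4] g 0.301
[[(0.68, array([581.6, 255.8,  74.1]))], [(0.67, array([5.998e+02, 3.573e+02, 5.000e-01]))]]
[[(0.51, array([584.5, 259.2,  68.8]))], [(0.97, array([656.4, 205.9,  68.8]))], [(0.7, array([580.1,  20.7,  87.8]))], [(0.87, array([602.4, 351.8,   0.7]))]]
```

View pics/f.png

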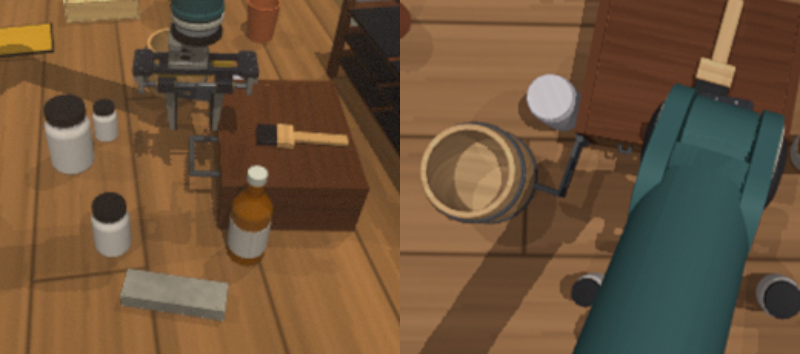

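The hasp stands at about 96–98° and the tub's pins haven't changed. Next I'll grasp the bar and pull.

Run:
```python
from h import *
grip(0.4)
robot.servo_line(list(W((-168,-55,70))),feed=120);st()
grip(0.0,30);s=st()
if .06<s['grip_width']<.16:
    for d in(40,80,120,127,129,131,133):
        robot.servo_line(list(W((-168-d,-55,70))),feed=90 if d<121 else 30);s=st()
        if np.linalg.norm(s['contact_force'])>20: break
```

```text
t 21.28 tcp [583.2  15.1  70.5] F [-0.1 -0.4  0. ] g 0.402
t 21.82 tcp [582.2  15.5  70.3] F [-3.5  0.4  4.8] g 0.093
t 22.41 tcp [543.2  21.9  70.3] F [-0.5  1.7  6.8] g 0.098
t 23.0 tcp [503.3  28.5  70.3] F [-1.1  1.1  9. ] g 0.099
t 23.59 tcp [463.2  35.   70.2] F [-1.5  1.6  9.3] g 0.098
t 23.98 tcp [456.7  36.1  70.3] F [-0.6  3.5  8. ] g 0.098
t 24.23 tcp [455.   36.4  70.3] F [0.1 3.3 7. ] g 0.096
t 24.48 tcp [453.9  36.5  70.3] F [2.5 1.8 5. ] g 0.097
t 24.73 tcp [453.9  36.5  70.3] F [ 8.4  1.8 -2.5] g 0.097
```

The arm stalled at 130 mm with the force rising, so the drawer is at its stop. I'll release, retreat and check.

Run:
```python
from h import *
robot.hold(.2);st();grip(0.4);st()
p=W((-298,-55,70));robot.servo_line(list(p+[0,0,150]),feed=150)
robot.movep([250,560,280],list(down(np.radians(60))));st()
J=[(428,-90,31,100),(602,355,73,110)]
overlay('top','g',(60,30,370,320),J,th=np.radians(96),d=130)
snap('side')
for n in('handle','hasp_tab','jar','tub','stone','brush','bottle'):
  for c in('side','top'):print(n,c,[(f,p.tolist()) for f,p in pin(n,c) if f>.45])
```

```text
t 24.93 tcp [453.9  36.5  70.3] F [ 9.3  2.2 -3. ] g 0.097
t 25.5 tcp [451.   36.4  69.9] F [-0.7 -0.1  0.5] g 0.401
t 28.68 tcp [251.6 558.9 280.2] F [ 0.5 -0.1  0.4] g 0.396
handle side [(0.59, [454.0, 37.4, 85.6])]
handle top [(0.81, [453.1, 36.3, 90.2])]
hasp_tab side [(0.62, [582.6, 257.4, 69.9])]
hasp_tab top [(0.49, [578.2, 253.6, 73.3])]
jar side [(0.94, [432.0, 195.4, -0.2]), (0.6, [361.9, 126.6, -5.9])]
jar top [(0.97, [429.0, -87.2, -2.2]), (0.89, [434.7, 193.9, 4.4]), (0.86, [361.5, 125.2, 2.8]), (0.7, [717.6, 249.0, 2.1])]
tub side [(0.83, [599.1, 352.9, 0.0])]
tub top [(0.64, [713.4, 251.6, 1.7]), (0.63, [601.2, 357.9, 2.9])]
stone side [(0.98, [517.1, -217.6, 5.7])]
stone top [(0.77, [518.6, -213.1, -3.1])]
brush side [(0.86, [775.0, 5.1, 112.6])]
brush top [(0.61, [774.4, 2.9, 110.4])]
bottle side [(0.62, [648.1, -140.7, 0.5])]
bottle top [(0.89, [647.6, -135.3, 1.7])]
```

View pics/g.png

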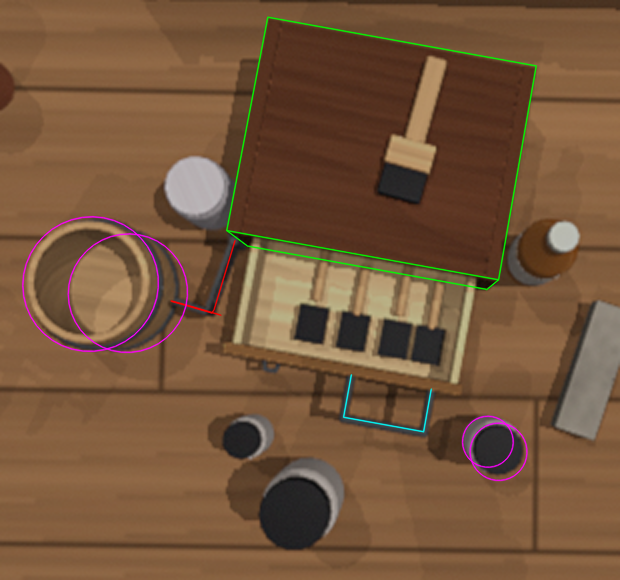

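The overlay fits: the drawer is fully out, the hasp is past square, and the jar is upright and clear. Handing in.

Run:
```python
from h import *
st();robot.job_done()
```

```text
t 29.48 tcp [250. 560. 280.] F [ 0.6  0.3 -0.1] g 0.4
the job is handed in; nothing more can be done
```

The job is done and handed in at about 29.5 s of the 59 s allowed. I moved the jar clear, swung the hasp off its catch, and then pulled the drawer open by its bar.

- **Jar:** it gripped at 61.5 mm, matching the 62 mm jar. It now stands upright at about (429, -88), clear of the drawer and handle.
- **Hasp:** it stands about 96° out from the chest, a few degrees past square. I stopped there because the tub is close behind it. By calculation about 9 mm is left between the tab and the tub, but I did not measure the gap directly.
- **Drawer:** it is at its stop, 130 mm out. The arm stalled there with the force rising to about 9 N, and both cameras put the handle within about 2 mm side to side of where it should be.
- **Other things:** the tub, stone, brush and bottle, the other two white jars and the can all read within about 6 mm of where they started, which is about the detectors' scatter. In the last picture the network missed the moved jar in the side view, but the top view and the picture show it standing.

The highest force read between moves was about 10 N, and the robot was clear of everything at hand-in.

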